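Load an electroporation cuvette and hold its shuttle home

TASK

Take the capped cuvette out of the white rack and stand it right down in the square pocket of the small electroporation unit's pulled-out shuttle, upright, with its two metal electrode faces looking along the shuttle's travel. Then push the shuttle by its thumb plate smoothly (not with a blow) into the unit, against the sprung contact inside, until it is at its hard stop, and finish with the gripper still pushing and holding it there, because the contact springs the shuttle back out as soon as it is let go; leave the two open cuvettes and the other things on the bench where they are.

Things in the scene. Friction and masses are not known exactly. Their poses are not given: they have to be found in the camera images.
- cuvette: Capped electroporation cuvette, 16 g: clear body 12.6 mm square, 38 mm tall (its foot slightly bevelled), metal electrode plates on its own +x and -x faces. Fixed grey oblong cap 13.5 (x) x 18 (y) x 12 mm on top, 50 mm tall in all; grip the cap. The only capped one in the rack. Origin: middle of its underside, z up. May go in either way round (a half turn is the same).
- rack: White rack, 46 (x) x 124 (y) x 46 mm tall, fixed. Three square pockets 15.2 mm wide and 20 mm deep (floor 26 mm above the bench), in a row along its y at -43, 0 and +43 mm. One holds the capped cuvette, in any of the three; it stands there with its own y axis along the rack's x. Origin: middle of the underside. A mixer and a centrifuge, 120 mm tall, stand close behind it.
- open_cuvette_a: Open clear cuvette without cap or metal, 12.6 x 12.6 x 45 mm, standing in another pocket of the rack; leave it there. Origin: middle of its underside.
- open_cuvette_b: Another open clear cuvette, as open_cuvette_a; leave it there.
- unit: Small white electroporation unit, fixed: 85 mm deep, 96 wide, 78 tall; a bed (46 mm wide, 9 tall, rails to 15) reaches 93 mm out of its front. Origin: on the bench under the middle of the front face; x points into the unit (the way the shuttle is pushed), z up. A tunnel 34 mm wide, 75 mm high, under a clear window, runs in from the front. An instrument 330 mm tall stands to its left, at y > 0.46.
- shuttle (a joint): Travel of the shuttle into the unit along the unit's x, m: 0 fully out, 0.050 at its hard stop; about 1 N of friction, no spring of its own, so it stays where it is left. It starts 0 to 8 mm in.
- pocket (a point): Middle of the floor of the shuttle's pocket, 16 mm above the bench; 36 mm before the unit's front face at travel 0; moves with the shuttle, axes as the unit's. Open at the top, 16 mm square inside. Walls above the floor: to the thumb plate (-x) 20 mm (15 mm wide), sides 14 mm, to the unit 6 mm; flared lips on all four add 5 mm and lead in 3 mm. A seated cuvette's origin is here.
- thumb_plate (a point): Middle of the front (robot-side, -x) face of the shuttle's upright grey thumb plate, at its push point 34 mm above the bench. The plate is 40 mm wide (y), 8 mm thick, spans heights from 11 to 52 mm above the bench, and stands 52 mm before the pocket's middle; push it along the unit's +x. There is 32 mm free between its back and the pocket's front wall.
- contact (a joint): How far the sprung contact inside the tunnel is pushed in, m: 0 at rest. It is a steel pad 10 mm wide, 27 to 39 mm above the bench, that meets the electrode face of the seated cuvette at about 42 mm of shuttle travel; it pushes back with 4 N at first contact and about 10 N when the shuttle is at its stop (then some 0.008).
- beaker: Glass beaker 52 mm wide, 68 mm tall, a bystander; origin under its middle.
- petri: Petri dish 62 mm wide, 14 mm tall, a bystander; origin under its middle.
- bottle_low: Small white-capped plastic bottle 40 mm wide, 82 mm tall, a bystander; origin under its middle.
- vial: Small dark vial 16 mm wide, 45 mm tall, a bystander; origin under its middle.
- forceps: Steel forceps 122 mm long, lying, a bystander; origin under the middle.
- marker: Felt marker 136 mm long, lying, a bystander; origin under the middle.

How it is judged:
On the way:
1. the capped cuvette stands on the floor of the pocket, electrodes along the travel, while the shuttle is still out (horizontal distance between cuvette and pocket below 0.0035 m and z of cuvette in the frame of pocket below 0.003 m and angle between cuvette's own z axis and vertical below 0.2 rad and angle between the x axis of cuvette and the x axis of unit, either way round below 0.3 rad and value of joint shuttle below 0.03 m), for 0.2 s.
At the end, for the whole second after the job is handed in: Gripper still pushing the shuttle (over 5 N), shuttle within 1.5 mm of its stop, contact pushed in over 6 mm; the cuvette at rest in the pocket, untouched by the fingers, within 3.5 mm of its middle, 3 of its floor, 7 deg of upright and 17 deg of the right turn (value of joint shuttle above 0.0485 m and value of joint contact above 0.006 m and contact force between any of the fingers, the arm and shuttle above 5 N and horizontal distance between cuvette and pocket below 0.0035 m and z of cuvette in the frame of pocket below 0.003 m and angle between cuvette's own z axis and vertical below 0.12 rad and angle between the x axis of cuvette and the x axis of unit, either way round below 0.3 rad and contact force between the fingers and cuvette below 0.1 N and linear speed of cuvette below 0.02 m/s); the arm keeps its last pose, push and grip.
It fails at once if the shuttle is struck or rammed (faster than 0.3 m/s) (velocity of joint shuttle above 0.3 m/s).
It fails at once if the capped cuvette is tipped over (angle between cuvette's own z axis and vertical above 0.9 rad).
It fails at once if an open cuvette is moved out of its place in the rack (distance of any of open_cuvette_a, open_cuvette_b from where it was at the start of the episode above 0.012 m).
It fails at once if another thing on the bench is shifted by more than 3 cm (distance of any of beaker, petri, bottle_low, vial, forceps, marker from where it was at the start of the episode above 0.03 m).
It also fails if it takes over 61 s, if anything falls off the work surface, if the arm or the gripper's body presses on something with over 40 N, if the wrist force passes 120 N, or if a joint passes its speed limit or range.

ROBOT

A 7-joint arm with a two-finger parallel gripper is mounted at the origin on a cart in front of the work surface, level with it; the furniture and walls round the work are solid. World frame = base frame: x ahead of the robot, y to its left, z up, the work surface at z = 0. Lengths are in m, angles in rad, forces in N, time in s.
With the tool pointing down it reaches from about 0.425 to 0.925 m from the base axis. Payload 6.8 kg.
Tool frame: the origin (TCP) lies midway between the tips of the shut fingers; the grasp point (between the pads) lies 19 mm behind it; z points along the fingers, y is the direction in which the jaws open and shut (so a half turn about z gives the same grasp; the last joint's range is limited). The gripper opens to 85 mm and grips with 20 to 120 N. Pads are 22 mm wide; open, the fingers measure 114 mm over their backs; the gripper's body (76 mm by 85 mm) begins 54 mm behind the grasp point. The pads swing forward as they close: fully open they stand 13 mm farther back than shut.
Start: joints at [1.23, 0.477, 0.022, 1.555, -0.011, 1.109, -0.083], TCP at [0.156, -0.657, 0.231] pointing down, gripper open.
Joint ranges: [-2.96, 2.96], [-0.34, 2.1], [-1.41, 1.46], [0.24, 2.44], [-1.37, 4.51], [0.17, 1.92], [-2.96, 2.96]. Speed limits (rad/s): [2.39, 2.39, 3.14, 3.14, 3.14, 3.14, 3.14].

INTERFACE

Orientations are given as a unit quaternion [w, x, y, z].
In Python, from station import bot gives the robot as it stands. The module is installed in compiled form; this text tells all that it offers.
- The arm moves only by the tool play_rows, never from a script. Its argument "motion" is a list of rows, each a list of 2 entries, a list of its own where there are three numbers: the shift along the tool's x, y, z as a fraction of full scale, then the turn, a rotation vector about the tool's x, y, z as a fraction of full scale. In form: [[[tx, ty, tz], [rx, ry, rz]], ...]. A call has 1 to 8 rows; each row is the pose to reach, as a shift and turn from the pose measured when the call began, along the tool's axes at that moment, turning the shorter way round; what a row does not reach only later rows make up. Full scale, the value 1, is 400 mm for a shift and 360 degrees for a turn. A row lasts 1/10 s, in which the tool goes at most 50 mm and 8.59 degrees, less where a joint would pass 70% of its speed; a pose out of reach is approached as far as the arm can. A call with a number of a shift or a turn outside -1 to 1 is refused whole. A call with a gripper value outside its range is refused whole. "fingers" is the finger opening in mm, from 0 to 85.4, set as the call begins (left out, the last holds). The fingers move at their own pace and stop on an object; "grip_force" is the grip in N (left out, the last holds). Time passes only in rows, so rows that repeat a pose let the fingers close. It gives the time, the measured TCP pose, the force and the opening at its end, in the units of the state.
- bot.get_obs(): the state, without advancing time (a new reading comes with each control period).
- bot.read_camera(name): name is "scene" or "top"; returns a dict with "pixels" (400x640x3 uint8, red, green, blue), "range_z" (400x640 float32, m along the optical axis (not along the pixel's ray), 0 where there is no reading), "fovy" (degrees; the focal length in pixels is half the picture's height over the tangent of half this angle, whatever the lens; pixels are square), "cx", "cy" (the principal point, pixels), "pose" (4x4, takes a point from camera to world coordinates). Camera axes: x right, y down, z forward; pixel columns grow to the right and rows downward; lengths in m; the calibration is good to about 2 mm. A picture is of the moment at which its call begins.
- bot.hand_in(): hands the job in, once; it reports no verdict.
The state is a dict: "t": time; "q": joint angles; "joint_vel": joint speeds; "joint_torque": joint torques, N m; "eef_pos": TCP position; "tool_rot": TCP orientation; "contact_force": force on the tool from outside, world axes, zero at the start; "torque": the same for the moment, N m; "gripper_width": opening from 0.0 (shut) to 1.0 (fully open).
Only numpy, scipy, OpenCV 4.12 (cv2) and the standard library are available. Lean on these libraries where they do the work, as an engineer would, in place of code of your own. Each camera call takes 0.05 s, during which the arm holds its last target.

## Working session

There is one attempt and no reset: what is moved stays moved. The work goes in short steps, Python scripts to look and compute and a tool call to move; the robot and the scene stay as the last step left them, time stands still between calls to the robot, and variables do not carry over. Pictures are saved under pics/ and viewed, and the job is handed in when it is done.

Besides the shell and the picture viewer there is one more tool, called after ">>>" by a JSON object that holds its "name" and its "arguments". play_rows: Moves the arm, as the interface text tells. Shift numbers are shares of 400 mm and turn numbers shares of 360 degrees, none past 1 either way. Its arguments: {"type":"object","properties":{"motion":{"type":"array"},"fingers":{"type":"number"},"grip_force":{"type":"number"}},"required":["motion"]}

```bash
mkdir -p pics; cat > h.py <<'E'
import numpy as np, cv2, pickle
from station import bot
def snap(n):
    c=bot.read_camera(n); return c
def K(c):
    f=200/np.tan(np.radians(c['fovy'])/2); return f,c['cx'],c['cy']
def cloud(c):
    f,cx,cy=K(c); z=c['range_z']; v,u=np.mgrid[0:400,0:640]
    P=np.stack([(u-cx)/f*z,(v-cy)/f*z,z,np.ones_like(z)],-1)
    return (P@np.array(c['pose']).T)[...,:3]
def save(c,name,crop=None,s=1):
    im=c['pixels'][...,::-1]
    if crop: u0,v0,u1,v1=crop; im=im[v0:v1,u0:u1]
    im=cv2.resize(im,None,fx=s,fy=s,interpolation=cv2.INTER_CUBIC) if s!=1 else im
    cv2.imwrite('pics/'+name,im)
E
python3 - <<'E'
from h import *
o=bot.get_obs()
for k in o: print(k,np.round(o[k],3))
for n in('scene','top'):
    c=snap(n); save(c,n+'0.png'); pickle.dump(c,open(n+'0.pkl','wb')); print(n,K(c),np.round(c['pose'],3).tolist())
E
```

```text
t 0.0
q [ 1.23   0.478  0.022  1.556 -0.011  1.109 -0.083]
joint_vel [-0.001  0.    -0.     0.002  0.002  0.003 -0.001]
joint_torque [-0.0000e+00 -5.9645e+01  1.6080e+00 -2.8119e+01  1.2000e-02  9.0000e-03
 -0.0000e+00]
eef_pos [ 0.156 -0.656  0.23 ]
tool_rot [-0.001  0.993  0.116 -0.   ]
contact_force [-0.687  0.13   0.349]
torque [-0.041 -0.029 -0.025]
gripper_width 0.993
scene (np.float64(380.6722728553925), 325.3852437825922, 198.79046727532003) [[-0.794, -0.42, 0.441, -0.084], [-0.608, 0.564, -0.558, 0.522], [-0.015, -0.711, -0.703, 0.819], [0.0, 0.0, 0.0, 1.0]]
top (np.float64(362.3649368904628), 318.1971572180958, 197.2068924574341) [[-0.003, -0.998, 0.066, 0.339], [-1.0, 0.002, -0.01, -0.08], [0.01, -0.066, -0.998, 1.047], [0.0, 0.0, 0.0, 1.0]]
```

View pics/scene0.png

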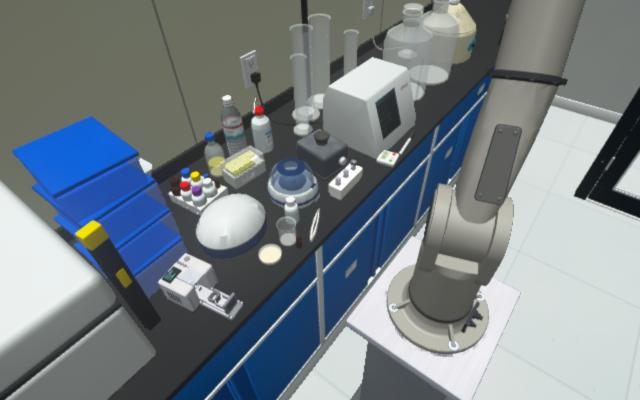

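View pics/top0.png

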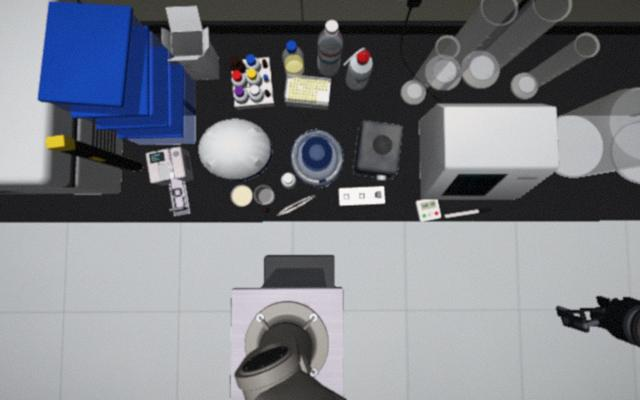

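The top view shows the unit with its shuttle around (175,180) and the rack around (361,196), with the capped cuvette probably at the right end near (377,195). I'll zoom in on both.

```bash
python3 - <<'E'
from h import *
t=pickle.load(open('top0.pkl','rb'));s=pickle.load(open('scene0.pkl','rb'))
a=cv2.resize(t['pixels'][140:225,135:205,::-1],None,fx=6,fy=6,interpolation=cv2.INTER_CUBIC)
b=cv2.resize(t['pixels'][180:212,330:395,::-1],None,fx=6,fy=6,interpolation=cv2.INTER_CUBIC)
im=np.zeros((510,800,3),np.uint8); im[:,:420]=a; im[:192,410:800]=b; cv2.imwrite('pics/z1.png',im)
a=cv2.resize(s['pixels'][245:325,155:250,::-1],None,fx=5,fy=5,interpolation=cv2.INTER_CUBIC)
b=cv2.resize(s['pixels'][150:205,320:375,::-1],None,fx=5,fy=5,interpolation=cv2.INTER_CUBIC)
im=np.zeros((400,800,3),np.uint8); im[:,:475]=a; im[:275,480:755]=b; cv2.imwrite('pics/z2.png',im)
P=cloud(t)
for (u,v) in [(343,196),(361,188),(361,204),(361,196),(377,195),(346,196),(170,160),(178,185),(181,205),(180,212),(176,195)]:
    print(u,v,np.round(P[v,u],3))
E
```

```text
343 196 [ 0.408 -0.158  0.046]
361 188 [ 0.43  -0.208  0.048]
361 204 [ 0.386 -0.208  0.046]
361 196 [ 0.406 -0.205  0.072]
377 195 [ 0.409 -0.247  0.077]
346 196 [ 0.409 -0.167  0.037]
170 160 [0.504 0.309 0.079]
178 185 [0.443 0.31  0.015]
181 205 [0.386 0.301 0.012]
180 212 [0.366 0.304 0.011]
176 195 [0.412 0.305 0.04 ]
```

View pics/z1.png

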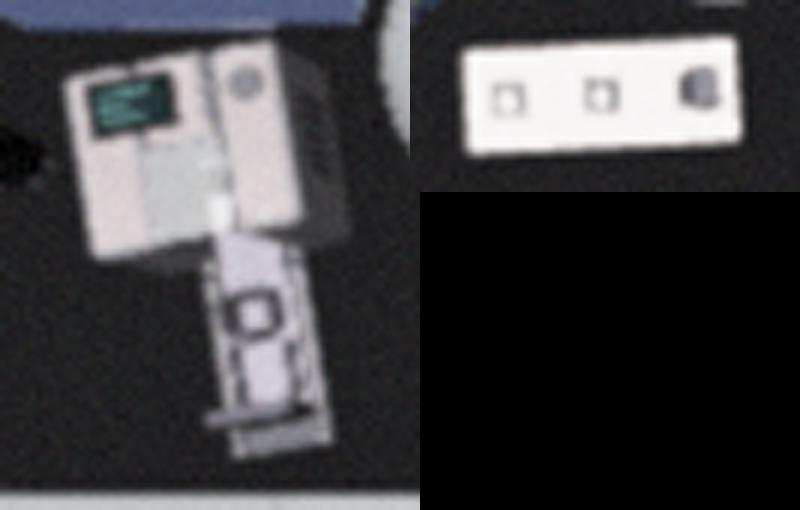

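View pics/z2.png

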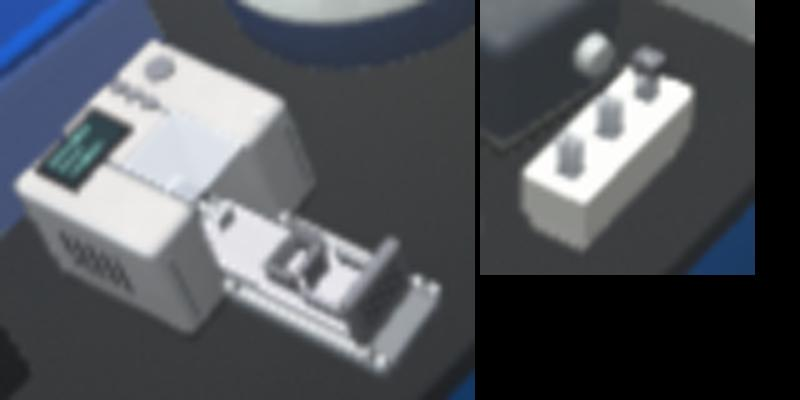

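```bash
python3 - <<'E'
from h import *
t=pickle.load(open('top0.pkl','rb'));s=pickle.load(open('scene0.pkl','rb'))
for n,c in(('top',t),('scene',s)):
    P=cloud(c); 
    def reg(x0,x1,y0,y1,z0,z1): return (P[...,0]>x0)&(P[...,0]<x1)&(P[...,1]>y0)&(P[...,1]<y1)&(P[...,2]>z0)&(P[...,2]<z1)&(c['range_z']>0)
    def rep(nm,m):
        q=P[m]; 
        if len(q)<4: print(n,nm,len(q));return
        r=cv2.minAreaRect(q[:,:2].astype(np.float32)*1000); print(n,nm,len(q),'rect',np.round(r[0],1),np.round(r[1],1),round(r[2],1),'z med',np.round(np.median(q[:,2]),4),'mean',np.round(q.mean(0),4))
    rep('bench',reg(.36,.6,-.1,.35,-.01,.008))
    rep('rack',reg(.36,.47,-.3,-.13,.040,.052))
    rep('cap',reg(.38,.44,-.27,-.23,.066,.085))
    rep('openmid',reg(.38,.44,-.225,-.19,.058,.085))
    rep('openleft',reg(.38,.44,-.18,-.15,.058,.085))
    rep('unit',reg(.42,.62,.2,.43,.074,.084))
    rep('bed',reg(.33,.48,.24,.36,.006,.021))
    rep('plate',reg(.33,.41,.24,.36,.045,.056))
    rep('pocket',reg(.40,.46,.26,.34,.028,.044))
    rep('mixer>.09',reg(.42,.6,-.32,-.18,.07,.14))
E
```

```text
top bench 5751 rect [479.9 126.1] [239.8 448. ] 0.1 z med -0.0003 mean [ 4.459e-01  1.123e-01 -2.000e-04]
top rack 673 rect [ 426.8 -214.8] [ 85.7 168.1] 0.7 z med 0.0456 mean [ 0.4114 -0.2104  0.0457]
top cap 38 rect [ 410.4 -252.6] [18.7 12.4] 3.3 z med 0.0757 mean [ 0.4112 -0.2523  0.0753]
top openmid 19 rect [ 409.1 -209.8] [12.4 11.3] 87.3 z med 0.0707 mean [ 0.4092 -0.2092  0.069 ]
top openleft 16 rect [ 406.6 -167.1] [11.1 11.4] 89.8 z med 0.0698 mean [ 0.4065 -0.1671  0.0695]
top unit 1207 rect [526.3 312.7] [151.9 246.4] 16.5 z med 0.0777 mean [0.4984 0.3176 0.078 ]
top bed 482 rect [411.7 303.3] [109.1  98.2] 14.7 z med 0.0146 mean [0.4136 0.304  0.0141]
top plate 43 rect [373.7 299.1] [ 8.3 36. ] 8.8 z med 0.0505 mean [0.3735 0.2986 0.0505]
top pocket 59 rect [433.2 302.6] [47.9 69.5] 3.7 z med 0.0335 mean [0.4316 0.3081 0.0347]
top mixer>.09 2072 rect [ 535.8 -254.7] [112.8 137.1] 82.2 z med 0.0902 mean [ 0.5314 -0.2528  0.0931]
scene bench 5087 rect [480.  125.1] [239.9 449.9] 0.0 z med 0.0002 mean [4.342e-01 1.407e-01 3.000e-04]
scene rack 377 rect [ 427.8 -214.9] [ 78.6 162.4] 2.5 z med 0.0458 mean [ 0.4123 -0.2066  0.0459]
scene cap 34 rect [ 413.4 -251.8] [16.4 18.7] 83.7 z med 0.0736 mean [ 0.4131 -0.2493  0.0732]
scene openmid 31 rect [ 412. -209.] [18.9 13.7] 86.8 z med 0.0671 mean [ 0.412  -0.2074  0.0663]
scene openleft 32 rect [ 409.8 -165.7] [14.6 14.4] 81.9 z med 0.0646 mean [ 0.4102 -0.1645  0.0657]
scene unit 1538 rect [515.1 312.7] [125.8 238.3] 8.0 z med 0.0783 mean [0.503  0.318  0.0785]
scene bed 645 rect [419.3 316.3] [ 94.2 123.1] 80.3 z med 0.0153 mean [0.4185 0.3125 0.0144]
scene plate 70 rect [376.3 301.6] [ 9.2 38.3] 11.1 z med 0.0506 mean [0.3758 0.3027 0.0503]
scene pocket 101 rect [442.  312.8] [54.5 57.2] 70.2 z med 0.0334 mean [0.4348 0.3057 0.0339]
scene mixer>.09 1053 rect [ 512.8 -247.6] [112.3 182.7] 82.5 z med 0.0903 mean [ 0.524  -0.2382  0.0917]
```

```bash
python3 - <<'E'
from h import *
t=pickle.load(open('top0.pkl','rb'));s=pickle.load(open('scene0.pkl','rb'))
for n,c in(('top',t),('scene',s)):
    P=cloud(c); ok=c['range_z']>0
    near=(np.hypot(P[...,0]-.49,P[...,1]-.31)<.11)&ok
    m=(near&(abs(P[...,2]-.078)<.006)).astype(np.uint8)
    k,l,st,ce=cv2.connectedComponentsWithStats(m); i=1+np.argmax(st[1:,4]); q=P[l==i]
    r=cv2.minAreaRect(q[:,:2].astype(np.float32)*1000); print(n,'unit top',np.round(r[0],1),np.round(r[1],1),round(r[2],2)); 
    # plate top
    m=ok&(P[...,2]>.044)&(P[...,2]<.058)&(np.hypot(P[...,0]-.375,P[...,1]-.30)<.035)
    q=P[m]; ctr=q[:,:2].mean(0); _,_,V=np.linalg.svd(q[:,:2]-ctr); print('plate yaw',np.degrees(np.arctan2(V[0,1],V[0,0])),ctr)
    # rail tops
    for yaw in [np.radians(9.5)]:
        ux=np.array([np.cos(yaw),np.sin(yaw)]);uy=np.array([-ux[1],ux[0]])
        o=np.array([.375,.30]); d=P[...,:2]-o; a=d@ux; b=d@uy
        for lo,hi in((-.03,-.01),(.005,.02),(.02,.035),(.055,.07)):
            g=ok&(a>lo)&(a<hi)&(abs(b)<.035)&(P[...,2]>.006)&(P[...,2]<.02)
            print('bed slice',lo,hi,g.sum(),'b range',np.round([b[g].min(),b[g].max()],4))
        g=ok&(abs(b)<.015)&(abs(P[...,2]-.01)<.006); print('bed front a',a[g].min())
        m=(near&(abs(P[...,2]-.078)<.006)); g=m&(l==i); print('unit a',a[g].min(),a[g].max(),'b',b[g].min(),b[g].max())
        g=ok&(abs(a-.05)<.025)&(abs(b)<.018)&(P[...,2]>.022)&(P[...,2]<.05)
        for A,B,Z in sorted(zip(a[g],b[g],P[...,2][g])): print('  %.1f %.1f %.1f'%(A*1e3,B*1e3,Z*1e3),end=';')
        print()
E
```

```text
top unit top [491.3 321.2] [84.7 96. ] 10.24
plate yaw -79.05805073238324 [0.37319884 0.29866369]
bed slice -0.03 -0.01 41 b range [-0.0234  0.0214]
bed slice 0.005 0.02 67 b range [-0.0238  0.0223]
bed slice 0.02 0.035 75 b range [-0.0231  0.0237]
bed slice 0.055 0.07 68 b range [-0.0224  0.0241]
bed front a -0.032843157376943634
unit a 0.075399874138841 0.16084380422867486 b -0.04638571759978801 0.05008908439644185
  25.3 -11.4 27.8;  25.5 -12.2 22.1;  26.6 12.1 25.1;  28.2 -11.6 27.2;  29.1 10.9 27.1;  29.7 14.0 26.2;  31.0 -13.3 23.0;  32.2 11.2 25.3;  32.6 13.8 25.7;  33.9 -6.1 40.4;  34.0 -11.6 25.0;  34.4 -1.7 43.3;  34.7 -2.5 38.1;  34.7 -5.3 30.5;  35.0 1.3 42.4;  35.2 -5.4 23.1;  35.5 4.1 42.2;  36.4 8.1 38.9;  36.9 -5.7 38.1;  37.1 -6.7 33.2;  37.6 -7.0 26.3;  37.7 -2.3 36.2;  37.7 -0.8 39.6;  38.5 2.9 37.0;  39.1 -10.8 36.0;  40.1 -9.6 24.7;  40.2 9.1 27.6;  40.4 12.5 33.2;  40.6 11.6 28.5;  41.9 -11.0 35.5;  42.7 -10.6 26.6;  43.0 8.7 27.7;  43.0 10.3 30.8;  43.1 12.0 33.5;  44.8 -11.2 34.8;  45.5 -11.0 26.4;  45.8 9.7 31.2;  46.3 9.6 24.3;  46.4 14.6 33.0;  46.6 13.4 28
[... 2247 characters left out ...]
2.4 -9.2 32.2;  52.8 -6.5 22.5;  53.0 -10.6 34.1;  53.4 14.0 34.5;  54.8 -7.3 28.8;  55.4 13.8 28.3;  55.4 -6.7 24.7;  55.7 -9.9 33.2;  55.8 -8.9 30.1;  56.2 14.3 24.0;  56.2 13.6 36.2;  56.7 -6.0 29.2;  56.9 6.1 24.6;  57.2 10.7 31.2;  57.6 -1.2 22.2;  57.8 2.1 22.5;  57.9 -7.8 30.1;  57.9 -8.9 33.0;  57.9 1.1 25.2;  58.2 7.7 25.9;  58.5 -6.2 23.1;  58.5 13.2 29.5;  58.9 -3.0 23.0;  58.9 -6.0 31.9;  59.2 3.7 23.7;  59.2 2.7 26.6;  59.4 -10.8 33.4;  59.9 13.5 24.3;  60.3 -4.9 23.6;  60.3 13.5 32.9;  60.6 -6.1 26.1;  60.7 -1.7 23.6;  60.7 5.2 24.8;  60.8 0.7 27.0;  61.5 7.1 26.9;  61.8 -3.4 24.7;  62.1 3.3 25.3;  62.3 9.0 29.1;  62.5 5.5 28.2;  62.8 1.9 27.2;  63.0 -1.7 26.3;  64.2 -5.9 23.7;
```

```bash
cat >> h.py <<'E'
from scipy.spatial.transform import Rotation as R
def quat(o): q=o['tool_rot']; return R.from_quat([q[1],q[2],q[3],q[0]])
def go(pos,yaw):
    """tool down, tool y axis at world angle yaw(deg)"""
    o=bot.get_obs(); r=quat(o); a=np.radians(yaw); y=np.array([np.cos(a),np.sin(a),0]);z=np.array([0,0,-1.]);x=np.cross(y,z)
    T=R.from_matrix(np.stack([x,y,z],1))
    d=r.inv().apply(np.array(pos)-o['eef_pos']); w=(r.inv()*T).as_rotvec()
    print('t',round(o['t'],2),'eef',np.round(o['eef_pos'],4),'F',np.round(o['contact_force'],2),'w',round(o['gripper_width'],3),'shift',np.round(d/.4,4),'turn',np.round(w/2/np.pi,4),'mm',np.round(d*1e3,1),'deg',np.round(np.degrees(w),1))
def tooly():
    m=quat(bot.get_obs()).as_matrix(); return np.degrees(np.arctan2(m[1,1],m[0,1])), m[:,2]
E
python3 - <<'E'
from h import *
for n in('top','scene'):
    c=pickle.load(open(n+'0.pkl','rb'));P=cloud(c)
    for y0 in(-.33,-.31,-.29,-.27,-.25,-.23,-.21,-.19):
        g=(c['range_z']>0)&(P[...,1]>y0)&(P[...,1]<y0+.02)&(P[...,0]>.44)&(P[...,0]<.6)
        print(n,y0,[ (round(float(P[...,0][g&(P[...,2]>z)].min()),3) if (g&(P[...,2]>z)).any() else None) for z in(.03,.06,.08,.1,.12)])
go([.412,-.2522,.2],2.8)
print(tooly())
E
```

```text
top -0.33 [0.546, 0.546, 0.546, None, None]
top -0.31 [0.462, 0.462, 0.464, None, None]
top -0.29 [0.452, 0.462, 0.464, 0.517, 0.532]
top -0.27 [0.452, 0.454, 0.467, 0.512, 0.512]
top -0.25 [0.468, 0.468, 0.47, 0.512, 0.514]
top -0.23 [0.471, 0.471, 0.472, None, None]
top -0.21 [0.473, 0.473, 0.475, None, None]
top -0.19 [None, None, None, None, None]
scene -0.33 [0.587, 0.587, 0.587, None, None]
scene -0.31 [0.465, 0.466, 0.468, None, None]
scene -0.29 [0.456, 0.465, 0.465, 0.526, 0.53]
scene -0.27 [0.454, 0.468, 0.468, 0.514, 0.514]
scene -0.25 [0.471, 0.471, 0.471, 0.517, 0.523]
scene -0.23 [0.472, 0.472, 0.475, 0.53, 0.53]
scene -0.21 [0.476, 0.476, 0.476, None, None]
scene -0.19 [0.484, 0.484, 0.492, None, None]
t 0.1 eef [ 0.1556 -0.6563  0.2304] F [-0.93 -1.1  -0.3 ] w 0.999 shift [ 0.8568 -0.835   0.0773] turn [-2.000e-04 -2.000e-04 -2.207e-01] mm [ 342.7 -334.    30.9] deg [ -0.1  -0.1 -79.5]
(np.float64(-76.66219234564375), array([-4.77013133e-04,  1.52108890e-03, -9.99998729e-01]))
```

```bash
python3 - <<'E'
from h import *
go([.36,-.27,.23],2.8)
E
```

```text
t 0.1 eef [ 0.1556 -0.6563  0.2304] F [-0.93 -1.1  -0.3 ] w 0.999 shift [ 0.72   -0.8218  0.0023] turn [-2.000e-04 -2.000e-04 -2.207e-01] mm [ 288.  -328.7    0.9] deg [ -0.1  -0.1 -79.5]
```

>>> {"name": "play_rows", "arguments": {"motion": [[[0.09, -0.1, 0], [0, 0, -0.02]], [[0.18, -0.2, 0], [0, 0, -0.04]], [[0.27, -0.31, 0], [0, 0, -0.06]], [[0.36, -0.41, 0], [0, 0, -0.08]], [[0.45, -0.51, 0], [0, 0, -0.1]], [[0.54, -0.62, 0], [0, 0, -0.12]], [[0.63, -0.72, 0], [0, 0, -0.14]], [[0.72, -0.82, 0], [0, 0, -0.16]]], "fingers": 32, "grip_force": 30}}

```text
t: 0.9
eef_pos: [0.3428, -0.3012, 0.2308]
tool_rot: [-0.001, 0.813, 0.582, 0.0]
contact_force: [0.3, -0.4, 0.2]
gripper_width: 0.372
```

```bash
python3 - <<'E'
from h import *
go([.412,-.2522,.13],2.8); print(np.round(bot.get_obs()['q'],2))
E
```

```text
t 0.9 eef [ 0.3428 -0.3012  0.2308] F [ 0.34 -0.43  0.21] w 0.372 shift [0.1714 0.1245 0.252 ] turn [-0.0001 -0.0002 -0.0599] mm [ 68.5  49.8 100.8] deg [ -0.1  -0.1 -21.6]
[ 0.91  0.14 -0.35  2.04  0.06  0.98  0.2 ]
```

>>> {"name": "play_rows", "arguments": {"motion": [[[0.08, 0.06, 0.0], [0, 0, -0.02]], [[0.171, 0.1245, 0.05], [0, 0, -0.04]], [[0.171, 0.1245, 0.15], [0, 0, -0.06]], [[0.171, 0.1245, 0.25], [0, 0, -0.06]], [[0.171, 0.1245, 0.252], [0, 0, -0.06]], [[0.171, 0.1245, 0.252], [0, 0, -0.06]]]}}

```text
t: 1.5
eef_pos: [0.4115, -0.2522, 0.1301]
tool_rot: [-0.002, 0.69, 0.724, 0.0]
contact_force: [-0.5, 0.0, 1.0]
gripper_width: 0.372
```

```bash
python3 - <<'E'
from h import *
go([.412,-.2522,.052],2.8)
c=snap('top'); s=snap('scene'); pickle.dump((c,s),open('1.pkl','wb'))
a=cv2.resize(c['pixels'][150:220,320:410,::-1],None,fx=4.4,fy=4.4,interpolation=cv2.INTER_CUBIC)
b=cv2.resize(s['pixels'][130:210,310:400,::-1],None,fx=4.4,fy=4.4,interpolation=cv2.INTER_CUBIC)
im=np.zeros((360,800,3),np.uint8); im[:a.shape[0],:a.shape[1]]=a; im[:b.shape[0],400:400+b.shape[1]]=b; cv2.imwrite('pics/p1.png',im)
E
```

```text
t 1.5 eef [ 0.4115 -0.2522  0.1301] F [-0.53  0.02  0.95] w 0.372 shift [-0.0005  0.0017  0.1951] turn [-0.0004 -0.0004 -0.    ] mm [-0.2  0.7 78.1] deg [-0.1 -0.1 -0. ]
```

View pics/p1.png

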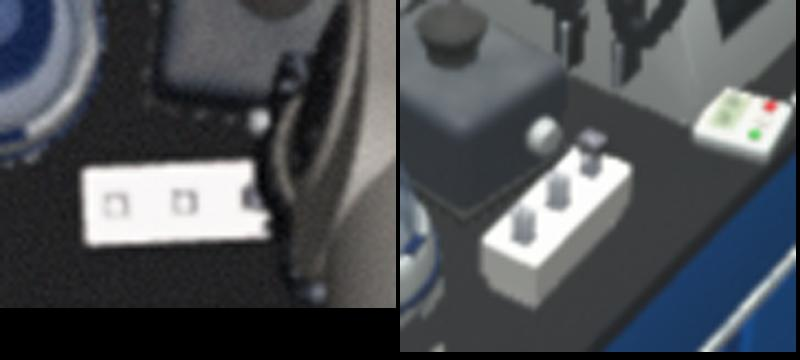

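The scene view shows both open fingertips at about (348,140) and (360,143) of the raw image, above the cap at (444→353,161). Next I'll check the fingertips against the encoders.

```bash
python3 - <<'E'
from h import *
c,s=pickle.load(open('1.pkl','rb'))
for n,k in(('top',c),('scene',s)):
    P=cloud(k); ok=k['range_z']>0
    m=ok&(abs(P[...,0]-.412)<.05)&(abs(P[...,1]+.252)<.03)&(P[...,2]>.125)&(P[...,2]<.165)
    q=P[m]; q=q[np.argsort(q[:,0])]
    print(n,len(q),[tuple(np.round(p*1e3).astype(int)) for p in q[::max(1,len(q)//40)]])
E
```

```text
top 6 [(np.int64(386), np.int64(-243), np.int64(154)), (np.int64(386), np.int64(-243), np.int64(142)), (np.int64(388), np.int64(-243), np.int64(156)), (np.int64(389), np.int64(-243), np.int64(143)), (np.int64(390), np.int64(-243), np.int64(159)), (np.int64(391), np.int64(-242), np.int64(147))]
scene 111 [(np.int64(382), np.int64(-244), np.int64(162)), (np.int64(383), np.int64(-250), np.int64(165)), (np.int64(383), np.int64(-251), np.int64(157)), (np.int64(384), np.int64(-246), np.int64(152)), (np.int64(384), np.int64(-256), np.int64(161)), (np.int64(384), np.int64(-258), np.int64(153)), (np.int64(385), np.int64(-258), np.int64(163)), (np.int64(385), np.int64(-248), np.int64(162)), (np.int64(385), np.int64(-254), np.int64(151)), (np.int64(386), np.int64(-245), np.int64(149)), (np.int64(386), np.int64(-246), np.int64(140)), (np.int64(387), np.int64(-246), np.int64(155)), (np.int64(388), np.int64(-244), np.int64(148)), (np.int64(390), np.int64(-247), np.int64(139)), (np.int64(390), np.int64(-245), np.int64(164)), (np.int64(391), np.int64(-247), np.int64(153)), (np.int64(391), np.int64(-
[... 1193 characters left out ...]
int64(-259), np.int64(135)), (np.int64(431), np.int64(-263), np.int64(158)), (np.int64(431), np.int64(-254), np.int64(160)), (np.int64(432), np.int64(-240), np.int64(146)), (np.int64(432), np.int64(-240), np.int64(149)), (np.int64(433), np.int64(-241), np.int64(141)), (np.int64(433), np.int64(-241), np.int64(138)), (np.int64(435), np.int64(-243), np.int64(154)), (np.int64(438), np.int64(-243), np.int64(145)), (np.int64(439), np.int64(-245), np.int64(140)), (np.int64(440), np.int64(-245), np.int64(161)), (np.int64(441), np.int64(-243), np.int64(144)), (np.int64(443), np.int64(-245), np.int64(146)), (np.int64(443), np.int64(-246), np.int64(149)), (np.int64(444), np.int64(-246), np.int64(163))]
```

>>> {"name": "play_rows", "arguments": {"motion": [[[0, 0.0015, 0.06], [0, 0, 0]], [[0, 0.0015, 0.11], [0, 0, 0]], [[0, 0.0015, 0.15], [0, 0, 0]], [[0, 0.0015, 0.18], [0, 0, 0]], [[0, 0.0015, 0.195], [0, 0, 0]], [[0, 0.0015, 0.195], [0, 0, 0]], [[0, 0.0015, 0.195], [0, 0, 0]]]}}

```text
t: 2.3
eef_pos: [0.4143, -0.2534, 0.0546]
tool_rot: [0.001, 0.69, 0.724, 0.001]
contact_force: [-0.3, -0.1, 0.6]
gripper_width: 0.369
```

>>> {"name": "play_rows", "arguments": {"motion": [[[0, 0, 0], [0, 0, 0]], [[0, 0, 0], [0, 0, 0]], [[0, 0, 0], [0, 0, 0]], [[0, 0, 0], [0, 0, 0]], [[0, 0, 0], [0, 0, 0]], [[0, 0, 0], [0, 0, 0]]], "fingers": 5, "grip_force": 25}}

```text
t: 2.9
eef_pos: [0.415, -0.2538, 0.0553]
tool_rot: [0.002, 0.69, 0.724, 0.001]
contact_force: [-0.1, -0.2, 5.7]
gripper_width: 0.197
```

```bash
python3 - <<'E'
from h import *
go([.412,-.2522,.16],2.8)
c=snap('top'); s=snap('scene'); pickle.dump((c,s),open('2.pkl','wb'))
a=cv2.resize(c['pixels'][150:220,320:410,::-1],None,fx=4.4,fy=4.4,interpolation=cv2.INTER_CUBIC)
b=cv2.resize(s['pixels'][130:210,310:400,::-1],None,fx=4.4,fy=4.4,interpolation=cv2.INTER_CUBIC)
im=np.zeros((360,800,3),np.uint8); im[:a.shape[0],:a.shape[1]]=a; im[:b.shape[0],400:400+b.shape[1]]=b; cv2.imwrite('pics/p2.png',im)
E
```

```text
t 2.9 eef [ 0.415  -0.2538  0.0553] F [-0.14 -0.16  5.72] w 0.197 shift [ 0.0038 -0.0062 -0.2617] turn [ 0.0006  0.0003 -0.0001] mm [   1.5   -2.5 -104.7] deg [ 0.2  0.1 -0. ]
```

View pics/p2.png

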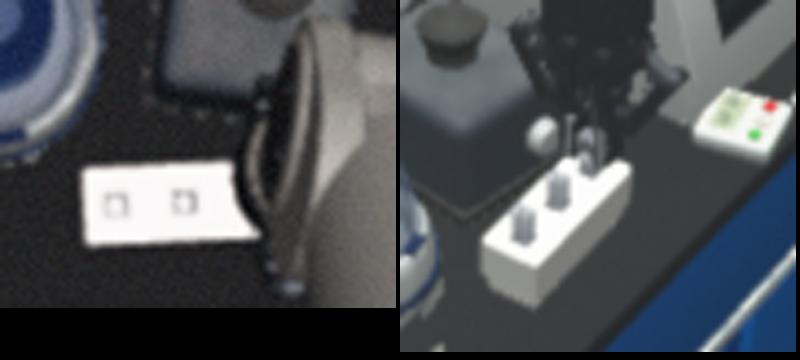

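The cap sits between the fingers at about (594,140) in the crop, and the opening reads 16.8 mm, which is plausible. I'll lift it and look.

>>> {"name": "play_rows", "arguments": {"motion": [[[0, 0, -0.02], [0, 0, 0]], [[0, 0, -0.06], [0, 0, 0]], [[0, 0, -0.12], [0, 0, 0]], [[0, 0, -0.2], [0, 0, 0]], [[0, 0, -0.27], [0, 0, 0]], [[0, 0, -0.27], [0, 0, 0]]]}}

```text
t: 3.6
eef_pos: [0.4167, -0.2546, 0.1673]
tool_rot: [0.005, 0.69, 0.724, 0.001]
contact_force: [0.8, -0.4, 0.0]
gripper_width: 0.207
```

```bash
python3 - <<'E'
from h import *
go([.4217,.3095,.2],100.5); print(np.round(bot.get_obs()['q'],2))
c=snap('top'); s=snap('scene'); pickle.dump((c,s),open('3.pkl','wb'))
a=cv2.resize(c['pixels'][150:220,320:410,::-1],None,fx=4.4,fy=4.4,interpolation=cv2.INTER_CUBIC)
b=cv2.resize(s['pixels'][100:190,310:400,::-1],None,fx=4.4,fy=4.4,interpolation=cv2.INTER_CUBIC)
im=np.zeros((400,800,3),np.uint8); im[:a.shape[0],:a.shape[1]]=a; im[:b.shape[0],400:400+b.shape[1]]=b; cv2.imwrite('pics/p3.png',im)
E
```

```text
t 3.6 eef [ 0.4167 -0.2546  0.1673] F [ 0.8  -0.37  0.01] w 0.207 shift [ 1.4075  0.0809 -0.0891] turn [ 0.0004  0.002  -0.2715] mm [563.   32.3 -35.6] deg [  0.1   0.7 -97.7]
[ 0.81  0.28 -0.45  2.04  0.16  0.84  0.31]
```

View pics/p3.png

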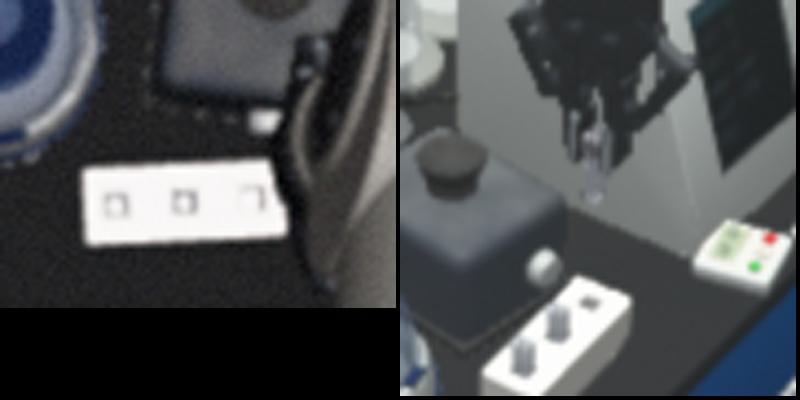

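The cuvette hangs upright from the fingers, with its foot at (593,200) in the crop. Both open cuvettes are still in the rack. Next I'll measure its offset in the hand.

```bash
python3 - <<'E'
from h import *
c,s=pickle.load(open('3.pkl','rb'))
P=cloud(s); ok=s['range_z']>0
m=ok&(abs(P[...,0]-.4167)<.03)&(abs(P[...,1]+.254)<.03)&(P[...,2]>.125)&(P[...,2]<.195)
v,u=np.where(m)
tcp=np.array([.4167,-.2546,.1673])
a=np.radians(2.8);Y=np.array([np.cos(a),np.sin(a),0]);X=np.array([-np.sin(a),np.cos(a),0])
for r in sorted(set(v)):
    print(r,[ (int(U),round(float((P[r,U]-tcp)@X*1e3)),round(float((P[r,U]-tcp)@Y*1e3)),round(float((P[r,U]-tcp)[2]*1e3))) for U in u[v==r]])
E
```

```text
126 [(354, -8, 7, 26)]
127 [(347, 7, 22, 25), (348, 8, 18, 27), (352, 1, 9, 27), (353, -2, 7, 26), (354, -10, 8, 20)]
128 [(347, 8, 21, 23), (348, 8, 18, 24), (349, 11, 13, 27), (351, 5, 9, 26), (352, 2, 8, 24), (353, -2, 7, 22)]
129 [(347, 4, 23, 16), (348, 9, 17, 21), (349, 12, 12, 25), (350, 10, 9, 25), (351, 3, 10, 21), (352, -1, 9, 18), (353, 0, 5, 21), (354, -6, 5, 17)]
130 [(347, 7, 22, 15), (348, 8, 18, 17), (349, 11, 12, 21), (350, 13, 8, 23), (351, 4, 10, 18), (352, 2, 8, 17), (353, 2, 4, 18), (354, -1, 3, 17), (355, 0, -1, 19), (358, 5, -14, 27), (361, -2, -20, 25), (362, -1, -24, 27)]
131 [(347, 5, 23, 10), (348, 6, 18, 12), (349, 10, 13, 17), (350, 11, 9, 19), (351, 6, 8, 16), (352, 6, 5, 17), (353, 7, 1, 19), (354, 5, -1, 19), (355, 4, -4, 20), (357, 11, -15, 28), (358, 6, -15, 25), (359, 6, -18, 26), (361, 3, -23, 26), (362, -2, -23, 24)]
132 [(347, 9, 20, 9), (349, 8, 14, 12), (350, 12, 8, 16), (351, 7, 8, 13), (352, 8, 4, 16), (353, 9, 0, 17), (354, 4, -1, 15), (355, 7, -6, 18), (356, 13, -13, 25), (357, 11, -14, 24), (358, 8, -16, 23), (359, 8, -19, 24), (360, 9, -2
[... 1350 characters left out ...]
, 4, -11), (353, 8, -1, -7), (354, 8, -4, -6), (355, 8, -8, -5), (356, -1, -6, -11), (357, 11, -16, 1)]
140 [(352, 9, 2, -12), (353, 9, -1, -10), (354, 9, -5, -9), (355, 6, -6, -10), (356, 3, -8, -11)]
141 [(352, 10, 1, -14), (353, 8, -1, -14), (354, 10, -5, -12), (355, 6, -7, -14), (356, 2, -7, -16)]
142 [(352, 9, 2, -19), (353, 8, -1, -18), (354, 8, -5, -16), (355, 6, -7, -17), (356, 1, -8, -19)]
143 [(351, 7, 6, -25), (352, 9, 2, -23), (353, 9, -2, -21), (354, 8, -5, -20), (355, 8, -8, -19), (356, -1, -6, -25)]
144 [(351, 8, 5, -28), (352, 6, 3, -28), (353, 7, -1, -26), (354, 6, -4, -25), (355, 7, -7, -24), (356, 0, -7, -28)]
145 [(353, 13, -4, -25), (354, 11, -7, -25), (355, 8, -8, -26)]
```

>>> {"name": "play_rows", "arguments": {"motion": [[[0.03, 0.02, -0.05], [0, 0, -0.01]], [[0.1, 0.05, -0.1], [0, 0, -0.025]], [[0.2, 0.08, -0.107], [0, 0, -0.045]], [[0.3, 0.11, -0.107], [0, 0, -0.065]], [[0.4, 0.13, -0.107], [0, 0, -0.085]], [[0.5, 0.14, -0.107], [0, 0, -0.105]], [[0.6, 0.14, -0.107], [0, 0, -0.125]], [[0.7, 0.14, -0.107], [0, 0, -0.14]]]}}

```text
t: 4.5
eef_pos: [0.4558, 0.0301, 0.2052]
tool_rot: [0.002, 0.314, 0.949, -0.001]
contact_force: [1.1, 0.2, 0.4]
gripper_width: 0.205
```

```bash
python3 - <<'E'
from h import *
ux=np.array([np.cos(np.radians(10.5)),np.sin(np.radians(10.5))])
p=np.array([.4217,.3095])+.0014*ux; print(p)
go([p[0],p[1],.15],100.5); print(np.round(bot.get_obs()['q'],2))
E
```

```text
[0.42307656 0.30975513]
t 4.5 eef [0.4558 0.0301 0.2052] F [1.08 0.23 0.36] w 0.205 shift [0.4828 0.5128 0.136 ] turn [-0.0003  0.0005 -0.1308] mm [193.1 205.1  54.4] deg [ -0.1   0.2 -47.1]
[ 0.49  0.23 -0.78  2.05  0.2   0.94  0.54]
```

>>> {"name": "play_rows", "arguments": {"motion": [[[0.06, 0.065, 0], [0, 0, -0.016]], [[0.13, 0.14, 0], [0, 0, -0.035]], [[0.2, 0.22, 0], [0, 0, -0.055]], [[0.27, 0.29, 0], [0, 0, -0.075]], [[0.34, 0.36, 0], [0, 0, -0.095]], [[0.41, 0.44, 0.02], [0, 0, -0.115]], [[0.46, 0.49, 0.07], [0, 0, -0.13]], [[0.4828, 0.5128, 0.136], [0, 0, -0.131]]]}}

```text
t: 5.3
eef_pos: [0.4218, 0.3133, 0.1492]
tool_rot: [0.001, -0.095, 0.995, 0.0]
contact_force: [0.7, -0.4, -0.8]
gripper_width: 0.201
```

>>> {"name": "play_rows", "arguments": {"motion": [[[0, 0, 0], [0, 0, 0]], [[0, 0, 0], [0, 0, 0]]]}}

```text
t: 5.5
eef_pos: [0.4207, 0.313, 0.1482]
tool_rot: [-0.0, -0.096, 0.995, -0.0]
contact_force: [-0.4, 0.5, -0.2]
gripper_width: 0.2
```

```bash
python3 - <<'E'
from h import *
go([.4231,.3098,.1],100.5); print(np.round(bot.get_obs()['q'],2),np.round(bot.get_obs()['joint_vel'],2))
E
```

```text
t 5.5 eef [0.4207 0.313  0.1482] F [-0.44  0.45 -0.18] w 0.2 shift [-0.0045 -0.0089  0.1205] turn [-0.0001 -0.0002  0.0014] mm [-1.8 -3.6 48.2] deg [-0.  -0.1  0.5]
[-0.02  0.5  -0.94  1.95  0.49  0.95  0.56] [ 0.03 -0.03 -0.   -0.02  0.    0.   -0.  ]
```

>>> {"name": "play_rows", "arguments": {"motion": [[[-0.0045, -0.009, 0.03], [0, 0, 0.0014]], [[-0.0045, -0.009, 0.08], [0, 0, 0.0014]], [[-0.0045, -0.009, 0.12], [0, 0, 0.0014]], [[-0.0045, -0.009, 0.12], [0, 0, 0.0014]], [[-0.0045, -0.009, 0.12], [0, 0, 0.0014]]]}}

```text
t: 6.0
eef_pos: [0.4233, 0.3094, 0.1003]
tool_rot: [-0.001, -0.091, 0.996, -0.0]
contact_force: [0.3, -0.5, -0.8]
gripper_width: 0.205
```

```bash
python3 - <<'E'
from h import *
go([.4231,.3098,.085],100.5)
c=snap('top'); s=snap('scene'); pickle.dump((c,s),open('4.pkl','wb'))
a=cv2.resize(c['pixels'][130:225,130:220,::-1],None,fx=4.4,fy=4.4,interpolation=cv2.INTER_CUBIC)
b=cv2.resize(s['pixels'][225:325,165:255,::-1],None,fx=4.4,fy=4.4,interpolation=cv2.INTER_CUBIC)
im=np.zeros((450,800,3),np.uint8); im[:a.shape[0],:a.shape[1]]=a; im[:b.shape[0],400:400+b.shape[1]]=b; cv2.imwrite('pics/p4.png',im)
E
```

```text
t 6.0 eef [0.4233 0.3094 0.1003] F [ 0.33 -0.5  -0.76] w 0.205 shift [0.0002 0.0012 0.0382] turn [-0.0001 -0.0002 -0.0001] mm [ 0.1  0.5 15.3] deg [-0.  -0.1 -0. ]
```

View pics/p4.png

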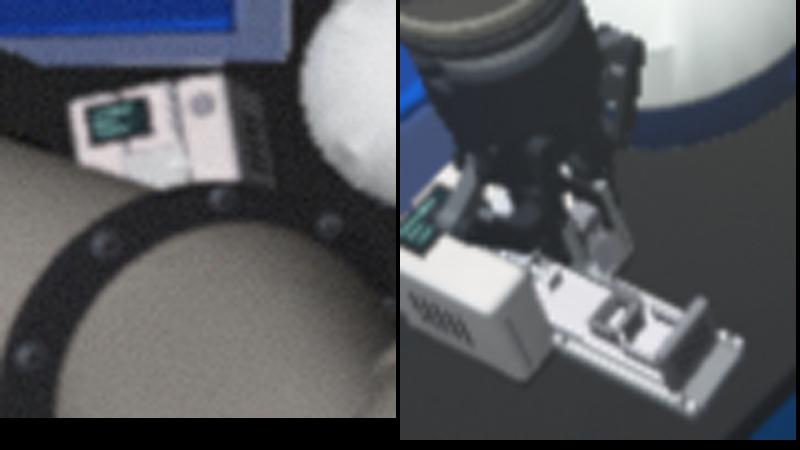

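The scene view shows the cuvette held above the shuttle at about (600,250) in the crop, in front of the pocket at (615,318) because of parallax. Next I'll compare the two in the same camera.

```bash
python3 - <<'E'
from h import *
c,s=pickle.load(open('4.pkl','rb'))
P=cloud(s); ok=s['range_z']>0
tcp=np.array([.4233,.3094,.1003]); a=np.radians(10.5)
X=np.array([np.cos(a),np.sin(a),0]);Y=np.array([-np.sin(a),np.cos(a),0])
D=P-tcp; A=D@X*1e3;B=D@Y*1e3;Z=P[...,2]*1e3
m=ok&(abs(A)<25)&(abs(B)<32)&(Z>66)&(Z<125)
v,u=np.where(m)
for r in sorted(set(v)): print(r,[(int(U),round(float(A[r,U])),round(float(B[r,U])),round(float(Z[r,U]))) for U in u[v==r]])
m=ok&(Z<56)&(Z>45)&(abs(A+48)<12)&(abs(B)<25); print('plate',m.sum(),A[m].mean(),B[m].mean(),A[m].min(),A[m].max(),B[m].min(),B[m].max())
m=ok&(Z<52)&(Z>38)&(abs(A+10)<8)&(abs(B)<12); print('frontlip',A[m].mean(),B[m].mean(),B[m].min(),B[m].max())
E
```

```text
267 [(213, -6, -20, 123)]
268 [(213, -6, -19, 121), (214, -6, -21, 118)]
269 [(204, 10, -8, 121), (205, 6, -7, 125), (206, 4, -8, 125), (213, -6, -18, 117), (214, -6, -21, 114)]
270 [(204, 12, -8, 115), (205, 6, -7, 122), (206, 4, -8, 122), (207, 1, -8, 123), (212, -10, -12, 125), (213, -11, -14, 123), (214, -7, -19, 114)]
271 [(206, 1, -5, 123), (207, 2, -7, 120), (208, -1, -8, 121), (209, -3, -9, 121), (210, -7, -9, 123), (211, -10, -9, 125), (212, -9, -12, 121), (213, -8, -15, 116), (214, -5, -19, 109)]
272 [(204, 3, 0, 124), (205, 2, -2, 123), (206, 0, -3, 123), (207, -1, -5, 121), (208, -6, -4, 125), (209, -4, -7, 120), (210, -6, -8, 119), (211, -10, -8, 123), (212, -11, -10, 121), (213, -11, -12, 118)]
273 [(204, 2, 1, 122), (205, 1, 0, 122), (206, -2, -1, 123), (207, -3, -2, 122), (208, -5, -3, 121), (209, -6, -5, 120), (210, -6, -7, 117), (211, -9, -8, 118), (212, -12, -8, 120), (213, -11, -11, 115), (214, -9, -15, 109)]
274 [(205, -2, 2, 123), (206, -3, 1, 122), (207, -5, 0, 122), (208, -5, -2, 119), (209, -8, -3, 120), (210, -7, -6, 115), (211, -8, -7, 114), (212, -10, -8, 
[... 2211 characters left out ...]
 (211, -7, 2, 87), (212, -8, -1, 83), (213, -7, -3, 80), (214, -7, -6, 76)]
285 [(205, -8, 16, 103), (206, 6, 6, 79), (207, 1, 6, 83), (208, -3, 7, 86), (209, -6, 6, 87), (210, -7, 4, 86), (211, -6, 1, 81), (212, -6, -1, 78), (213, -6, -3, 74)]
286 [(207, 2, 7, 80), (208, -1, 6, 81), (209, -4, 6, 82), (210, -7, 6, 84), (211, -7, 3, 81), (212, -6, 1, 76)]
287 [(208, 2, 6, 73), (209, -2, 6, 77), (210, -7, 7, 81), (211, -6, 3, 76), (212, -7, 2, 74)]
288 [(210, -6, 7, 76), (211, -8, 6, 76)]
plate 73 -48.21668888188747 1.7265492548126697 -52.257474243418905 -42.86386657942123 -18.669327156130553 20.112414824549596
frontlip -10.284631376485136 1.1890838467647427 -4.421534367964622 8.00208732087819
```

>>> {"name": "play_rows", "arguments": {"motion": [[[-0.001, 0.001, 0.03], [0, 0, 0]], [[-0.001, 0.001, 0.06], [0, 0, 0]], [[-0.001, 0.001, 0.08], [0, 0, 0]], [[-0.001, 0.001, 0.09], [0, 0, 0]], [[-0.001, 0.001, 0.1], [0, 0, 0]], [[-0.001, 0.001, 0.11], [0, 0, 0]], [[-0.001, 0.001, 0.11], [0, 0, 0]]]}}

```text
t: 6.8
eef_pos: [0.4237, 0.3104, 0.0565]
tool_rot: [-0.0, -0.092, 0.996, -0.0]
contact_force: [0.5, -0.4, 0.0]
gripper_width: 0.204
```

```bash
python3 - <<'E'
from h import *
go([.4229,.3098,.0455],100.5)
E
```

```text
t 6.8 eef [0.4237 0.3104 0.0565] F [ 0.5  -0.38  0.  ] w 0.204 shift [ 0.0022 -0.001   0.0276] turn [-0.0001 -0.0001  0.    ] mm [ 0.9 -0.4 11. ] deg [-0. -0.  0.]
```

>>> {"name": "play_rows", "arguments": {"motion": [[[0.0005, 0, 0.008], [0, 0, 0]], [[0.001, 0, 0.015], [0, 0, 0]], [[0.001, 0, 0.022], [0, 0, 0]], [[0.001, 0, 0.0275], [0, 0, 0]], [[0.001, 0, 0.029], [0, 0, 0]], [[0.001, 0, 0.029], [0, 0, 0]]]}}

```text
t: 7.4
eef_pos: [0.4236, 0.3104, 0.0453]
tool_rot: [0.0, -0.092, 0.996, -0.0]
contact_force: [0.3, -0.3, 3.8]
gripper_width: 0.199
```

```bash
python3 - <<'E'
from h import *
go([.4229,.3098,.0455],100.5)
s=snap('scene'); pickle.dump(s,open('5.pkl','wb')); save(s,'p5.png',(165,215,265,325),5)
E
```

```text
t 7.4 eef [0.4236 0.3104 0.0453] F [ 0.29 -0.34  3.83] w 0.199 shift [ 0.002  -0.0012 -0.0004] turn [-0.0001  0.      0.    ] mm [ 0.8 -0.5 -0.2] deg [-0.  0.  0.]
```

View pics/p5.png

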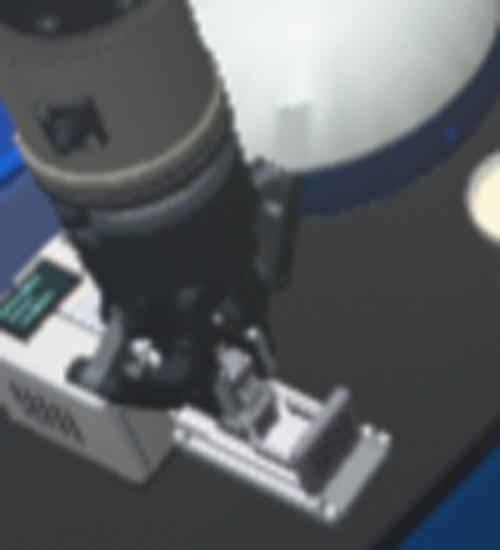

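The cuvette is in the pocket. The fingers felt 3.8 N from the floor at the expected height (TCP 0.0453 m). I'll release it.

>>> {"name": "play_rows", "arguments": {"motion": [[[0, 0, 0], [0, 0, 0]], [[0, 0, 0], [0, 0, 0]], [[0, 0, 0], [0, 0, 0]], [[0, 0, 0], [0, 0, 0]], [[0, 0, 0], [0, 0, 0]]], "fingers": 34}}

```text
t: 7.95
eef_pos: [0.4236, 0.3104, 0.0453]
tool_rot: [0.0, -0.092, 0.996, -0.0]
contact_force: [-0.0, 0.1, -1.0]
gripper_width: 0.4
```

>>> {"name": "play_rows", "arguments": {"motion": [[[0, 0, -0.01], [0, 0, 0]], [[0, 0, -0.04], [0, 0, 0]], [[0, 0, -0.1], [0, 0, 0]], [[0, 0, -0.2], [0, 0, 0]], [[0, 0, -0.25], [0, 0, 0]], [[0, 0, -0.25], [0, 0, 0]]]}}

```text
t: 8.55
eef_pos: [0.4249, 0.3122, 0.1491]
tool_rot: [0.003, -0.092, 0.996, 0.001]
contact_force: [-0.6, 0.5, -0.3]
gripper_width: 0.397
```

```bash
python3 - <<'E'
from h import *
go([.35,.29,.145],100.5); print(np.round(bot.get_obs()['q'],2))
s=snap('scene'); pickle.dump(s,open('6.pkl','wb')); save(s,'p6.png',(165,215,265,325),5)
P=cloud(s); ok=s['range_z']>0
o=np.array([.4217,.3095,0]); a=np.radians(10.5)
X=np.array([np.cos(a),np.sin(a),0]);Y=np.array([-np.sin(a),np.cos(a),0])
D=P-o; A=D@X*1e3;B=D@Y*1e3;Z=P[...,2]*1e3
m=ok&(abs(A)<15)&(abs(B)<15)&(Z>44)&(Z<75)
v,u=np.where(m)
for r in sorted(set(v)): print(r,[(int(U),round(float(A[r,U])),round(float(B[r,U])),round(float(Z[r,U]))) for U in u[v==r]])
m=ok&(Z<56)&(Z>45)&(abs(A+48)<12)&(abs(B)<25); print('plate',m.sum(),A[m].mean(),B[m].mean(),A[m].min(),A[m].max(),B[m].min(),B[m].max())
E
```

```text
t 8.55 eef [0.4249 0.3122 0.1491] F [-0.6   0.55 -0.31] w 0.397 shift [ 0.1944 -0.0206  0.0092] turn [0.0003 0.0009 0.    ] mm [77.8 -8.2  3.7] deg [0.1 0.3 0. ]
[-0.01  0.5  -0.94  1.94  0.5   0.94  0.56]
284 [(211, 6, -7, 67), (212, 6, -9, 64)]
285 [(210, 8, -4, 65), (211, 3, -4, 69), (212, 2, -6, 67), (213, 0, -6, 68), (214, -1, -8, 65)]
286 [(209, 7, -1, 66), (210, 5, -2, 66), (211, 3, -3, 67), (212, 1, -4, 67), (213, 0, -5, 65), (214, -4, -5, 68), (215, -5, -7, 66)]
287 [(208, 9, 2, 64), (209, 6, 1, 66), (210, 2, 1, 68), (211, 0, 0, 68), (212, -2, -1, 69), (213, -3, -3, 67), (214, -4, -4, 65), (215, -5, -6, 63), (216, -5, -8, 61)]
288 [(208, 5, 5, 68), (209, 3, 4, 68), (210, 2, 2, 66), (211, -1, 2, 67), (212, -4, 2, 69), (213, -5, 0, 67), (214, -6, -2, 65), (215, -5, -5, 61), (216, -6, -7, 58)]
289 [(207, 6, 7, 66), (208, 3, 7, 68), (209, 2, 5, 66), (210, -1, 6, 69), (211, -2, 4, 67), (212, -4, 2, 66), (213, -3, 0, 62), (214, -5, -1, 62), (215, -4, -5, 56)]
290 [(207, 6, 8, 63), (208, 3, 8, 65), (209, 2, 7, 64), (210, -1, 6, 65), (211, -3, 5, 66), (212, -5, 4, 65), (213, -4, 1, 60), (214, -3, -2, 55), (215, -4, -4, 53), (216, -5, -5, 51)]
291 [(207, 6, 10, 62), (208, 3, 9, 63), (209, 0, 9, 64), (210, -2, 8, 64), (211, -6, 8, 67), (212, -5, 5, 62), (213, -5, 3, 59), (214, -5, 0, 55), (215, -5, -2, 52), (216, -4, -5, 46)]
292 [(208, 4, 9, 58), (209, 2, 9, 59), (210, -2, 9, 61), (211, -4, 8, 62), (212, -5, 6, 59), (213, -5, 3, 55), (214, -5, 1, 52), (215, -4, -2, 47), (216, -5, -4, 45)]
293 [(209, 7, 6, 47), (210, -1, 9, 56), (211, -3, 8, 57), (212, -5, 7, 57), (213, -5, 5, 53), (214, -5, 2, 49), (215, -5, 0, 47)]
294 [(210, 4, 7, 46), (211, 2, 6, 45), (212, -3, 7, 50), (213, -5, 5, 50), (214, -6, 4, 49)]
295 [(212, -1, 6, 44), (213, -4, 6, 46)]
plate 76 -46.73112173074229 1.0418480417953924 -50.289682312230504 -41.2696425394742 -18.94857903347575 20.098788875527546
```

View pics/p6.png

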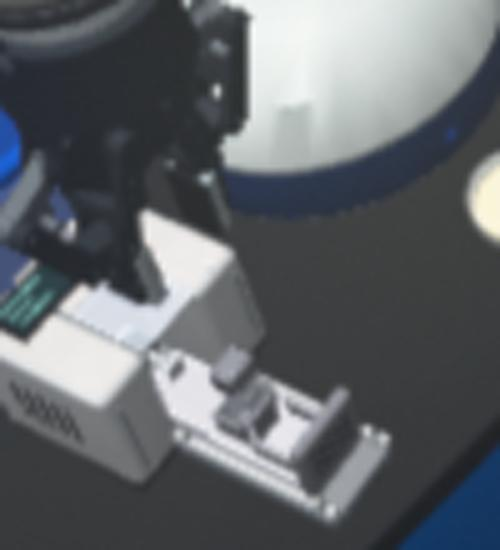

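The cap top is at about 67 mm, so the cuvette is fully seated, upright, and with the cap square to the shuttle. Next I'll close the fingers and go behind the thumb plate.

```bash
python3 - <<'E'
from h import *
go([.350,.2962,.145],100.5)
E
```

```text
t 8.6 eef [0.4243 0.3112 0.1473] F [ 0.21 -0.25 -1.02] w 0.395 shift [ 0.1895 -0.003   0.005 ] turn [ 0.0001  0.0005 -0.    ] mm [75.8 -1.2  2. ] deg [ 0.   0.2 -0. ]
```

>>> {"name": "play_rows", "arguments": {"motion": [[[0.06, -0.001, 0.003], [0, 0, 0]], [[0.13, -0.002, 0.005], [0, 0, 0]], [[0.18, -0.003, 0.005], [0, 0, 0]], [[0.19, -0.003, 0.005], [0, 0, 0]], [[0.19, -0.003, 0.005], [0, 0, 0]], [[0.19, -0.003, 0.005], [0, 0, 0]]], "fingers": 0}}

```text
t: 9.2
eef_pos: [0.3508, 0.2963, 0.1449]
tool_rot: [0.002, -0.091, 0.996, 0.001]
contact_force: [-0.0, 0.3, 0.4]
gripper_width: 0.003
```

```bash
python3 - <<'E'
from h import *
go([.350,.2962,.025],100.5); print(np.round(bot.get_obs()['q'],2))
E
```

```text
t 9.2 eef [0.3508 0.2963 0.1449] F [-0.02  0.33  0.44] w 0.003 shift [ 0.0031 -0.      0.2998] turn [ 0.0001  0.0006 -0.0002] mm [  1.2  -0.  119.9] deg [ 0.   0.2 -0.1]
[ 0.    0.4  -1.    2.09  0.45  0.87  0.5 ]
```

>>> {"name": "play_rows", "arguments": {"motion": [[[0.003, 0, 0.08], [0, 0, 0]], [[0.003, 0, 0.16], [0, 0, 0]], [[0.003, 0, 0.22], [0, 0, 0]], [[0.003, 0, 0.27], [0, 0, 0]], [[0.003, 0, 0.3], [0, 0, 0]], [[0.003, 0, 0.3], [0, 0, 0]], [[0.003, 0, 0.3], [0, 0, 0]]]}}

```text
t: 9.9
eef_pos: [0.3505, 0.2967, 0.0253]
tool_rot: [0.002, -0.091, 0.996, 0.001]
contact_force: [0.0, -0.3, 0.3]
gripper_width: 0.002
```

```bash
python3 - <<'E'
from h import *
go([.3614,.2983,.025],100.5); print(np.round(bot.get_obs()['q'],2))
s=snap('scene'); save(s,'p7.png',(165,215,265,325),5)
E
```

```text
t 9.9 eef [0.3505 0.2967 0.0253] F [ 0.02 -0.27  0.31] w 0.002 shift [-0.0275 -0.0011  0.0008] turn [ 0.0002  0.0006 -0.0002] mm [-11.   -0.4   0.3] deg [ 0.1  0.2 -0.1]
[-0.18  0.59 -0.8   2.17  0.71  0.66  0.27]
```

View pics/p7.png

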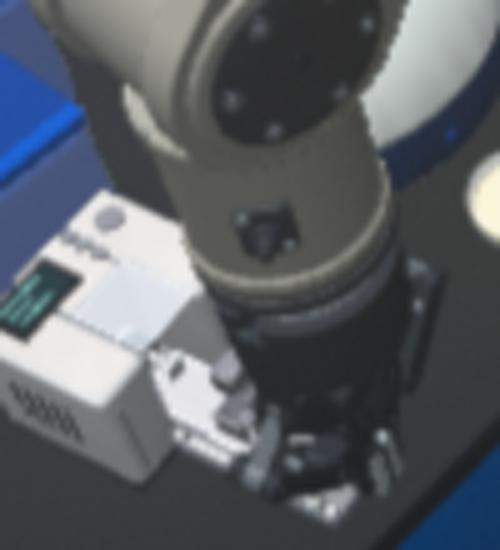

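The gripper is behind the plate and touching nothing, and the cuvette cap is still upright at (230,365). Next I'll push slowly.

>>> {"name": "play_rows", "arguments": {"motion": [[[-0.005, -0.0005, 0], [0, 0, 0]], [[-0.012, -0.001, 0], [0, 0, 0]], [[-0.019, -0.001, 0], [0, 0, 0]], [[-0.026, -0.001, 0], [0, 0, 0]], [[-0.033, -0.001, 0], [0, 0, 0]], [[-0.04, -0.001, 0], [0, 0, 0]], [[-0.047, -0.001, 0], [0, 0, 0]], [[-0.054, -0.001, 0], [0, 0, 0]]]}}

```text
t: 10.75
eef_pos: [0.3721, 0.3004, 0.0257]
tool_rot: [0.002, -0.091, 0.996, 0.001]
contact_force: [-1.3, -0.8, 0.6]
gripper_width: 0.002
```

```bash
python3 - <<'E'
from h import *
go([.4028,.3061,.025],100.5); print(np.round(bot.get_obs()['q'],2),np.round(bot.get_obs()['joint_vel'],2))
E
```

```text
t 10.75 eef [0.3721 0.3004 0.0257] F [-1.26 -0.84  0.6 ] w 0.002 shift [-0.0781  0.0001  0.0021] turn [ 0.0003  0.0007 -0.0002] mm [-31.3   0.    0.8] deg [ 0.1  0.3 -0.1]
[-0.17  0.61 -0.79  2.13  0.71  0.68  0.3 ] [ 0.02  0.03  0.01 -0.06 -0.    0.03  0.05]
```

>>> {"name": "play_rows", "arguments": {"motion": [[[-0.009, 0, 0.001], [0, 0, 0]], [[-0.016, 0, 0.001], [0, 0, 0]], [[-0.023, 0, 0.001], [0, 0, 0]], [[-0.03, 0, 0.001], [0, 0, 0]], [[-0.037, 0, 0.001], [0, 0, 0]], [[-0.044, 0, 0.001], [0, 0, 0]], [[-0.05, 0, 0.001], [0, 0, 0]], [[-0.055, 0, 0.001], [0, 0, 0]]]}}

```text
t: 11.55
eef_pos: [0.3939, 0.3044, 0.0254]
tool_rot: [0.002, -0.091, 0.996, 0.001]
contact_force: [-1.3, 0.4, -0.4]
gripper_width: 0.003
```

```bash
python3 - <<'E'
from h import *
go([.4028,.3061,.025],100.5)
s=snap('scene'); save(s,'p8.png',(165,215,265,325),5)
E
```

```text
t 11.55 eef [0.3939 0.3044 0.0254] F [-1.34  0.41 -0.4 ] w 0.003 shift [-0.0226  0.0001  0.001 ] turn [ 0.0003  0.0007 -0.0002] mm [-9.   0.1  0.4] deg [ 0.1  0.3 -0.1]
```

View pics/p8.png

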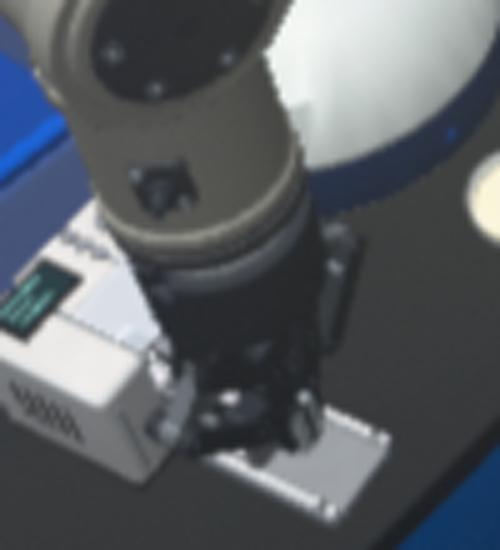

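>>> {"name": "play_rows", "arguments": {"motion": [[[-0.005, 0, 0.001], [0, 0, 0]], [[-0.008, 0, 0.001], [0, 0, 0]], [[-0.011, 0, 0.001], [0, 0, 0]], [[-0.014, 0, 0.001], [0, 0, 0]], [[-0.017, 0, 0.001], [0, 0, 0]], [[-0.02, 0, 0.001], [0, 0, 0]]]}}

```text
t: 12.2
eef_pos: [0.4004, 0.3055, 0.0249]
tool_rot: [0.001, -0.091, 0.996, 0.0]
contact_force: [-7.7, -1.8, 6.2]
gripper_width: -0.002
```

>>> {"name": "play_rows", "arguments": {"motion": [[[-0.005, 0, 0], [0, 0, 0]], [[-0.007, 0, 0], [0, 0, 0]], [[-0.009, 0, 0], [0, 0, 0]], [[-0.011, 0, 0], [0, 0, 0]], [[-0.011, 0, 0], [0, 0, 0]]]}}

```text
t: 12.7
eef_pos: [0.4025, 0.3059, 0.0248]
tool_rot: [-0.0, -0.092, 0.996, -0.0]
contact_force: [-7.7, -2.0, 6.5]
gripper_width: 0.002
```

>>> {"name": "play_rows", "arguments": {"motion": [[[-0.006, 0, 0], [0, 0, 0]], [[-0.008, 0, 0], [0, 0, 0]], [[-0.01, 0, 0], [0, 0, 0]], [[-0.012, 0, 0], [0, 0, 0]], [[-0.012, 0, 0], [0, 0, 0]], [[-0.012, 0, 0], [0, 0, 0]]]}}

```text
t: 13.3
eef_pos: [0.4045, 0.3063, 0.0247]
tool_rot: [-0.002, -0.093, 0.996, -0.001]
contact_force: [-8.9, -3.4, 8.8]
gripper_width: 0.006
```

>>> {"name": "play_rows", "arguments": {"motion": [[[-0.006, 0, 0], [0, 0, 0]], [[-0.008, 0, 0], [0, 0, 0]], [[-0.01, 0, 0], [0, 0, 0]], [[-0.012, 0, 0], [0, 0, 0]], [[-0.014, 0, 0], [0, 0, 0]], [[-0.014, 0, 0], [0, 0, 0]]]}}

```text
t: 13.9
eef_pos: [0.4047, 0.3062, 0.0245]
tool_rot: [-0.005, -0.094, 0.996, -0.003]
contact_force: [-16.6, -4.5, 14.7]
gripper_width: -0.003
```

```bash
python3 - <<'E'
from h import *
go([.4028,.3061,.025],100.5);o=bot.get_obs();print(np.round(o['torque'],2),np.round(o['q'],3),np.round(o['joint_torque'],1))
s=snap('scene'); save(s,'p9.png',(165,215,265,325),5)
E
```

```text
t 13.9 eef [0.4047 0.3062 0.0245] F [-16.58  -4.48  14.68] w -0.003 shift [ 0.0047  0.0005 -0.0013] turn [-0.0008 -0.0018  0.0008] mm [ 1.9  0.2 -0.5] deg [-0.3 -0.7  0.3]
[-0.94  3.32 -0.03] [-0.146  0.654 -0.792  2.05   0.694  0.739  0.378] [  3.3 -47.4  -5.6 -23.4   3.2  -2.3   0. ]
```

View pics/p9.png

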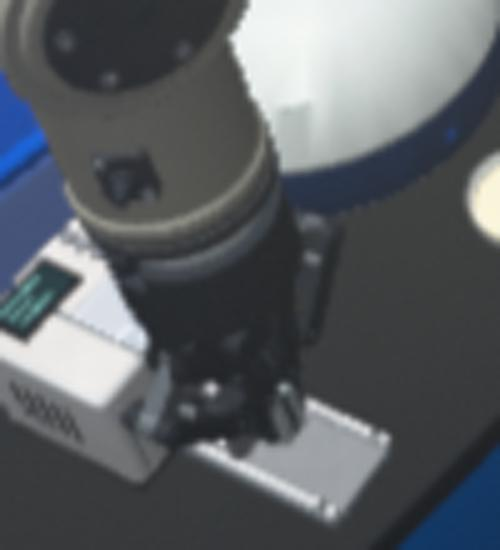

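The gripper has stalled at TCP x=0.4047 m while the force jumped from 9 to 17 N, which looks like the hard stop. I'll check where the plate is in the image.

```bash
python3 - <<'E'
from h import *
for n in('scene','top'):
    s=snap(n); pickle.dump(s,open('9%s.pkl'%n,'wb'))
    P=cloud(s); ok=s['range_z']>0
    o=np.array([.4510,.3150,0]); a=np.radians(10.5)
    X=np.array([np.cos(a),np.sin(a),0]);Y=np.array([-np.sin(a),np.cos(a),0])
    D=P-o; A=D@X*1e3;B=D@Y*1e3;Z=P[...,2]*1e3
    m=ok&(A>-60)&(A<5)&(abs(B)<25)&(Z>17)&(Z<75)
    v,u=np.where(m); print(n)
    for r in sorted(set(v)): print(r,[(int(U),round(float(A[r,U])),round(float(B[r,U])),round(float(Z[r,U]))) for U in u[v==r]])
    m=ok&(A>0)&(A<35)&(abs(B)<16)&(Z>40)&(Z<74); print('tunnel pts',m.sum())
o=bot.get_obs();print(o['contact_force'],o['eef_pos'])
E
```

```text
scene
282 [(227, -58, -24, 75)]
283 [(227, -58, -23, 72)]
284 [(224, -53, -19, 71)]
286 [(223, -56, -12, 75)]
287 [(193, 5, 20, 72), (223, -57, -10, 73), (224, -58, -12, 72)]
288 [(192, 4, 24, 75), (193, 3, 22, 72), (194, 3, 20, 69), (223, -56, -10, 68), (224, -58, -11, 69)]
289 [(193, 2, 24, 71), (194, 2, 21, 67), (222, -58, -5, 72), (224, -57, -11, 64)]
290 [(193, 2, 25, 69), (194, 4, 21, 62), (195, 3, 20, 61), (219, -52, -1, 70), (220, -54, -2, 70), (221, -58, -2, 74), (222, -58, -4, 69), (223, -59, -6, 68), (224, -54, -12, 55)]
291 [(194, 3, 23, 61), (195, 2, 21, 59), (220, -53, -2, 66), (221, -53, -5, 61), (222, -59, -3, 68), (223, -57, -6, 62), (224, -52, -12, 50)]
292 [(194, 2, 25, 60), (202, 5, 5, 29), (203, 4, 3, 27), (204, 4, 1, 24), (205, 5, -2, 18), (208, -1, -6, 17), (219, -58, 5, 74), (220, -57, 2, 70), (221, -55, -2, 63), (222, -58, -2, 64), (223, -56, -7, 56), (224, -52, -12, 46), (225, -54, -13, 45)]
293 [(194, 4, 24, 54), (202, 5, 6, 26), (207, -2, -2, 19), (218, -57, 8, 74), (219, -59, 6, 73), (220, -58, 4, 69), (221, -56, -1, 61), (222, -58, -2, 61), (223, -57, -5
[... 1966 characters left out ...]
, -53, 14, 42), (219, -55, 12, 41), (220, -54, 9, 35), (221, -53, 6, 30), (222, -57, 6, 33), (223, -58, 5, 31)]
303 [(210, -30, 19, 28), (211, -36, 20, 34), (212, -36, 17, 29), (213, -34, 14, 23), (214, -35, 12, 21), (215, -36, 11, 19), (219, -54, 13, 36), (220, -54, 11, 33), (221, -52, 7, 25), (222, -55, 6, 26)]
304 [(205, -15, 23, 17), (210, -29, 19, 22), (211, -33, 19, 25), (212, -34, 18, 24), (213, -36, 16, 23), (214, -35, 13, 18)]
305 [(211, -32, 20, 21), (212, -33, 18, 20), (213, -34, 16, 18), (214, -36, 15, 17)]
306 [(211, -32, 21, 19), (212, -34, 19, 17)]
307 [(211, -33, 22, 17)]
tunnel pts 0
top
tunnel pts 0
[-17.3984605   -3.87154928  15.50206454] [0.40466698 0.30623953 0.02445908]
```

```bash
python3 - <<'E'
from h import *
for i in range(8):
    s=snap('scene'); o=bot.get_obs(); print(round(o['t'],2),np.round(o['contact_force'],1),np.round(o['eef_pos'],4))
save(s,'p10.png',(150,215,260,325),5)
E
```

```text
14.1 [-16.7  -4.8  14.7] [0.4047 0.3062 0.0244]
14.15 [-16.8  -4.   14.5] [0.4046 0.3063 0.0245]
14.2 [-17.3  -3.9  15.5] [0.4047 0.3063 0.0245]
14.25 [-16.6  -4.5  14.3] [0.4047 0.3063 0.0245]
14.3 [-16.6  -4.6  14.8] [0.4046 0.3062 0.0244]
14.35 [-17.4  -5.1  14.6] [0.4047 0.3062 0.0244]
14.4 [-18.5  -4.   14.7] [0.4047 0.3063 0.0245]
14.45 [-17.6  -4.5  14.4] [0.4047 0.3062 0.0245]
```

View pics/p10.png

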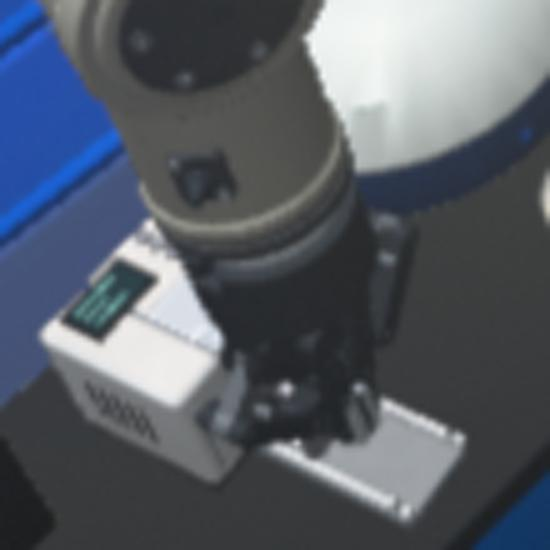

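```bash
python3 - <<'E'
from station import bot
print(bot.hand_in()); o=bot.get_obs(); print(o['t'],o['contact_force'],o['eef_pos'])
E
```

```text
the job is handed in; nothing more can be done
None
the job is handed in; nothing more can be done
```

I moved the capped cuvette from the rack into the shuttle pocket and pushed the shuttle in slowly with the closed fingers. I handed the job in at about 14.5 s with the gripper still pushing. The hand-in gave no verdict.

**What the last checks showed:**
- **Seating:** The cap top measured about 67 mm (66 mm expected), and the cuvette stood upright with its electrodes along the travel. The fingers met the pocket floor at the expected height.
- **Stop:** Sideways force rose to about 17 N while the arm moved only 0.2 mm more. It then held steady for 0.4 s at about 17–18 N.
- **Travel:** The camera put the thumb plate at about 50–52 mm of travel, so the shuttle is at its stop within measuring error.

**What disagreed or could not be checked:**
- **Camera offset:** The two cameras differed by 2–3 mm, so I used their average. The arm stopped 1.9 mm past the point that average predicted.
- **Upward force:** About 15 N of upward force appeared on the tool during the final push. I took it to be friction at the plate but did not confirm it.
- **Cuvette in the tunnel:** The arm hid it at the end, so I could not see it directly.
- **Bystanders:** The two open cuvettes were in place after the lift, and I felt no unexpected contact. I did not re-measure the other bench items at the end.

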